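# Find the tired shock mount and flip its tag down

### The job

One of the three shock mounts on the bench has gone soft: with the fingertips, press each mount's rubber pad down a few millimetres and let it come up again, one after the other from the robot's left to its right, to feel which gives most easily. Then push the tag of the softest mount all the way down, leaving the other two tags up and every pad released. Do not pull any pad upwards or pick up or shift the loose things lying around.

Things in the scene. Friction and masses are not known exactly. Their poses are not given: they have to be found in the camera images.
- mount_a: One of three shock mounts that look alike, bolted down side by side: left (+y), middle, right, over 150 mm apart. The letter tells neither place nor stiffness. Steel base plate 150 x 70 x 8 mm; origin at the centre of its underside, on the bench; own x runs along its length from the tag (-x end) to the pad (+x end), within 0.4 rad of world x; z up.
- pad_a_top (a point): Centre of the top of the round black rubber pad (48 mm across) on the coil spring of mount_a: 35 mm along the mount's +x from its origin, 55 mm above the bench when not pressed. It moves with the pad, straight up and down.
- pad_a (a joint): How far the pad of mount_a is pressed down, m: within 0.5 mm of 0 at rest, 0.012 on its stop; springs back when let go (negative: pulled up). Force grows evenly with travel; the softest pad takes about 3.6 N to reach 12 mm, each of the others about three times that or more, but under 17 N. A press counts from 3 mm, held 0.1 s.
- tag_a_mid (a point): Push point on the flip tag of mount_a: upper face, 30 mm from the hinge. Aluminium flap 45 x 30 x 3 mm; hinge along the mount's y, 22 mm to -x of its origin, 14 mm high; free end to the mount's -x. Up: 0.55 rad above level, free end 38 mm high. Down: level, upper face 15.5 mm high, this point 52 mm to -x of the origin; pushing straight down there lowers it.
- tag_a (a joint): Angle of the tag of mount_a in rad: 0 fully up, 0.55 fully down (level); starts at 0 to 0.08. A stiff hinge: it stays where it is left; 2 to 3 N at the push point moves it.
- mount_b: One of three shock mounts that look alike, bolted down side by side: left (+y), middle, right, over 150 mm apart. The letter tells neither place nor stiffness. Steel base plate 150 x 70 x 8 mm; origin at the centre of its underside, on the bench; own x runs along its length from the tag (-x end) to the pad (+x end), within 0.4 rad of world x; z up.
- pad_b_top (a point): Centre of the top of the round black rubber pad (48 mm across) on the coil spring of mount_b: 35 mm along the mount's +x from its origin, 55 mm above the bench when not pressed. It moves with the pad, straight up and down.
- pad_b (a joint): How far the pad of mount_b is pressed down, m: within 0.5 mm of 0 at rest, 0.012 on its stop; springs back when let go (negative: pulled up). Force grows evenly with travel; the softest pad takes about 3.6 N to reach 12 mm, each of the others about three times that or more, but under 17 N. A press counts from 3 mm, held 0.1 s.
- tag_b_mid (a point): Push point on the flip tag of mount_b: upper face, 30 mm from the hinge. Aluminium flap 45 x 30 x 3 mm; hinge along the mount's y, 22 mm to -x of its origin, 14 mm high; free end to the mount's -x. Up: 0.55 rad above level, free end 38 mm high. Down: level, upper face 15.5 mm high, this point 52 mm to -x of the origin; pushing straight down there lowers it.
- tag_b (a joint): Angle of the tag of mount_b in rad: 0 fully up, 0.55 fully down (level); starts at 0 to 0.08. A stiff hinge: it stays where it is left; 2 to 3 N at the push point moves it.
- mount_c: One of three shock mounts that look alike, bolted down side by side: left (+y), middle, right, over 150 mm apart. The letter tells neither place nor stiffness. Steel base plate 150 x 70 x 8 mm; origin at the centre of its underside, on the bench; own x runs along its length from the tag (-x end) to the pad (+x end), within 0.4 rad of world x; z up.
- pad_c_top (a point): Centre of the top of the round black rubber pad (48 mm across) on the coil spring of mount_c: 35 mm along the mount's +x from its origin, 55 mm above the bench when not pressed. It moves with the pad, straight up and down.
- pad_c (a joint): How far the pad of mount_c is pressed down, m: within 0.5 mm of 0 at rest, 0.012 on its stop; springs back when let go (negative: pulled up). Force grows evenly with travel; the softest pad takes about 3.6 N to reach 12 mm, each of the others about three times that or more, but under 17 N. A press counts from 3 mm, held 0.1 s.
- tag_c_mid (a point): Push point on the flip tag of mount_c: upper face, 30 mm from the hinge. Aluminium flap 45 x 30 x 3 mm; hinge along the mount's y, 22 mm to -x of its origin, 14 mm high; free end to the mount's -x. Up: 0.55 rad above level, free end 38 mm high. Down: level, upper face 15.5 mm high, this point 52 mm to -x of the origin; pushing straight down there lowers it.
- tag_c (a joint): Angle of the tag of mount_c in rad: 0 fully up, 0.55 fully down (level); starts at 0 to 0.08. A stiff hinge: it stays where it is left; 2 to 3 N at the push point moves it.
- adapter: Loose steel connector adapter standing upright between two mounts, 20 mm across, 40 mm high; origin at the centre of its underside. A bystander.
- attenuator: Loose small aluminium block with a brass connector, 45 x 18 x 18 mm, lying between two mounts; origin at the centre of its underside. A bystander.
- driver: Loose screwdriver, 170 mm long, lying on the bench beyond the mounts; origin under its middle. A bystander.
- probe_box: Loose white module 55 x 95 x 30 mm lying on the bench beyond the mounts; origin at the centre of its underside. A bystander.

How it is judged:
On the way, in this order (a step that is already met when the one before it is completed fails the run):
1. the left mount's pad is pressed down at least 3 mm (((world y of mount_a above 0.115 m and value of joint pad_a above 0.003 m) or (world y of mount_b above 0.115 m and value of joint pad_b above 0.003 m) or (world y of mount_c above 0.115 m and value of joint pad_c above 0.003 m))), for 0.1 s.
2. the middle mount's pad is pressed down at least 3 mm (((world y of mount_a between -0.115 and 0.115 m and value of joint pad_a above 0.003 m) or (world y of mount_b between -0.115 and 0.115 m and value of joint pad_b above 0.003 m) or (world y of mount_c between -0.115 and 0.115 m and value of joint pad_c above 0.003 m))), for 0.1 s.
3. the right mount's pad is pressed down at least 3 mm (((world y of mount_a below -0.115 m and value of joint pad_a above 0.003 m) or (world y of mount_b below -0.115 m and value of joint pad_b above 0.003 m) or (world y of mount_c below -0.115 m and value of joint pad_c above 0.003 m))), for 0.1 s.
4. every pad is up again and the tag of the softest mount is pushed fully down (((value of joint pad_a above 0.0002 m and value of joint tag_a above 0.45 rad and value of joint each of tag_b, tag_c below 0.2 rad) or (value of joint pad_b above 0.0002 m and value of joint tag_b above 0.45 rad and value of joint each of tag_a, tag_c below 0.2 rad) or (value of joint pad_c above 0.0002 m and value of joint tag_c above 0.45 rad and value of joint each of tag_a, tag_b below 0.2 rad)) and value of joint each of pad_a, pad_b, pad_c below 0.003 m), for 0.2 s.
At the end, for the whole second after the job is handed in: The tag of the softest mount is down (joint above 0.45 of 0.55 rad), the other two tags are up (below 0.2 rad), and all three pads are released (less than 3 mm down). For the judging alone, the softest pad is known by its resting a hair (0.4 mm) lower than the others, too little to see (all of step 4); the robot touches nothing.
It fails at once if the tag of a mount that is not the softest is pushed down (0.2 rad or more) ((value of joint tag_a above 0.2 rad and value of joint pad_a below 0.0002 m) or (value of joint tag_b above 0.2 rad and value of joint pad_b below 0.0002 m) or (value of joint tag_c above 0.2 rad and value of joint pad_c below 0.0002 m)).
It fails at once if a pad is pulled up more than 3 mm (value of joint any of pad_a, pad_b, pad_c below -0.003 m).
It fails at once if a loose thing is lifted, carried or shifted by more than 20 mm (distance of any of adapter, attenuator, driver, probe_box from where it was at the start of the episode above 0.02 m).
It also fails if it takes over 58 s, if anything falls off the work surface, if the arm or the gripper's body presses on something with over 40 N, if the wrist force passes 120 N, or if a joint passes its speed limit or range.

### The arm

A 6-joint arm with a two-finger parallel gripper is mounted at the origin on the work surface. World frame = base frame: x ahead of the robot, y to its left, z up, the work surface at z = 0. Lengths are in m, angles in rad, forces in N, time in s.
With the tool pointing down it reaches from about 0.4 to 0.825 m from the base axis. Payload 7 kg.
Tool frame: the origin (TCP) lies on the centre line of the jaws, within the pads' length; the fingertips stand 17 mm ahead of it and the grasp point (between the pads) lies 2 mm behind it; z points along the fingers, y is the direction in which the jaws open and shut (so a half turn about z gives the same grasp; the last joint's range is limited). The gripper opens to 88 mm and grips with 3 to 60 N. Pads are 19 mm wide; open, the fingers measure 130 mm over their backs; the gripper's body (78 mm by 193 mm) begins 47 mm behind the grasp point.
Start: joints at [1.443, 0.359, 0.012, 0, -1.224, -0.288], TCP at [0.273, 0.617, 0.244] pointing down, gripper open.
Joint ranges: [-3.07, 3.07], [-1.43, 2.12], [-1.02, 1.25], [-3.03, 1.67], [-3.05, -0], [-3.03, 3.03]. Speed limits (rad/s): [2.39, 2.39, 3.01, 3.14, 3.14, 3.14].

### API

Orientations are given as a rotation vector (axis times angle).
In Python, from workcell import arm gives the robot as it stands.
- The arm moves only by the tool send_rows, never from a script. Its argument "increments" is a list of rows, each a list of 3 entries, a list of its own where there are three numbers: the finger opening in m, from 0 to 0.0876, then the shift along the world's x, y, z in m, then the turn about the world's z in degrees. A call has 1 to 12 rows; each row shifts and turns the pose as measured when the row begins; what a row does not reach is not made up. A row lasts 1/10 s, in which the tool goes at most 50 mm and 8.59 degrees, less where a joint would pass 70% of its speed; a pose out of reach is approached as far as the arm can. A call is refused whole if a number of a shift passes 0.05 or a number of a turn 8.59, either way. A call with a gripper value outside its range is refused whole. The fingers move at their own pace and stop on an object; the grip force is fixed at half the most. Time passes only in rows, so rows that do not move let the fingers close. It gives the time, the measured TCP pose, the force and the opening at its end, in the units of the state.
- arm.get_state(): the state, without advancing time (a new reading comes with each control period).
- arm.camera(name): name is "side" or "top"; returns a dict with "frame" (420x560x3 uint8, blue, green, red), "range_z" (420x560 float32, m along the optical axis (not along the pixel's ray), 0 where there is no reading), "mtx" (3x3 intrinsics, pixels), "k1" (the pictures are not rectified: a ray, as slopes to the right and down, at radius r is drawn at 1 + k1 r^2 times it, then the intrinsics apply), "R" (3x3) and "t" (3): a world point X has camera coordinates R X + t. Camera axes: x right, y down, z forward; pixel columns grow to the right and rows downward; lengths in m; the calibration is good to about 2 mm. A picture is of the moment at which its call begins.
- arm.close_job(): hands the job in, once; it reports no verdict.
The state is a dict: "time_s": time; "qpos": joint angles; "joint_vel": joint speeds; "joint_torque": joint torques, N m; "eef_pos": TCP position; "ee_rot": TCP orientation; "ft_force": force on the tool from outside, world axes, zero at the start; "torque": the same for the moment, N m; "grip_width": finger opening in m.
Only numpy, scipy, OpenCV 4.12 (cv2) and the standard library are available. Lean on these libraries where they do the work, as an engineer would, in place of code of your own. Each camera call takes 0.05 s, during which the arm holds its last target. There are 200 camera calls.

## Working session

There is one attempt and no reset: what is moved stays moved. The work goes in short steps, Python scripts to look and compute and a tool call to move; the robot and the scene stay as the last step left them, time stands still between calls to the robot, and variables do not carry over. Pictures are saved under pics/ and viewed, about 8 in all and at most 12, crops included, and the job is handed in when it is done.

Besides the shell and the picture viewer there is one more tool, called after "Request:" as name([rows], argument=value, ...), one row to a line, values as JSON. send_rows: Moves the arm, as the interface text tells. Its arguments: {"type":"object","properties":{"increments":{"type":"array"}},"required":["increments"]}

```bash
mkdir -p pics; ls
python3 - <<'E'
from workcell import arm
import cv2,numpy as np,pickle
s=arm.get_state(); print({k:np.round(v,3) for k,v in s.items()})
d={n:arm.camera(n) for n in("top","side")}
pickle.dump(d,open("d0.pkl","wb"))
for n in d:
    cv2.imwrite(f"pics/{n}0.png",d[n]["frame"]); print(n,d[n]["mtx"],d[n]["k1"],d[n]["R"],d[n]["t"])
E
```

```text
pics
{'time_s': np.float64(0.0), 'qpos': array([ 1.443,  0.359,  0.011, -0.   , -1.224, -0.288]), 'joint_vel': array([-0.001,  0.   , -0.   , -0.   ,  0.   ,  0.001]), 'joint_torque': array([-0.0000e+00, -5.8271e+01,  2.9307e+01,  6.9970e+00,  7.0000e-03,
       -0.0000e+00]), 'eef_pos': array([0.272, 0.617, 0.243]), 'ee_rot': array([ 3.072, -0.648, -0.   ]), 'ft_force': array([-0.559,  0.015, -0.029]), 'torque': array([ 0.011, -0.036,  0.051]), 'grip_width': np.float64(0.088)}
top [[500.10460544   0.         276.40236388]
 [  0.         500.10460544 199.21557096]
 [  0.           0.           1.        ]] -0.016023584849672222 [[-0.00781382 -0.99992805  0.00910201]
 [-0.99783652  0.00720263 -0.06534837]
 [ 0.06527811 -0.00959294 -0.997821  ]] [0.00763679 0.59795943 0.90020395]
side [[527.6528225    0.         281.31135732]
 [  0.         527.6528225  210.02599742]
 [  0.           0.           1.        ]] -0.16850039241424297 [[ 0.86002229 -0.51024588  0.00328726]
 [-0.31566384 -0.5370927  -0.78223256]
 [ 0.40089651  0.67169977 -0.62297786]] [-0.51847292  0.23361921  0.84027823]
```

View pics/top0.png

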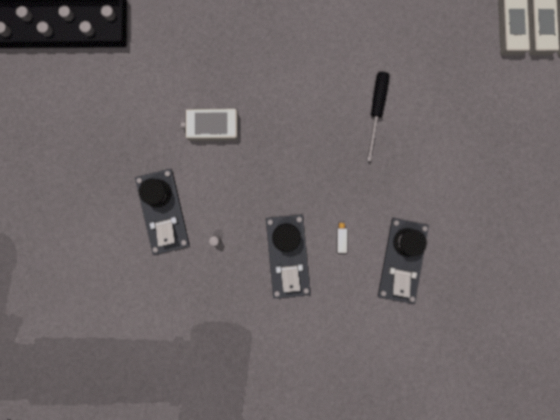

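View pics/side0.png

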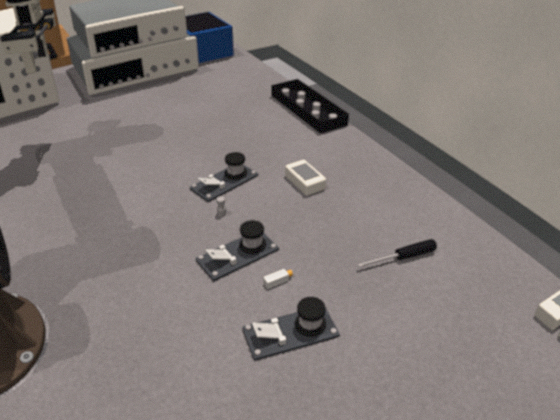

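The top view shows the mounts at about (162,212), (288,257) and (404,260). The pads are at (155,192), (287,237) and (410,243), and the tags at (165,233), (290,279) and (402,284). The adapter is at (214,241) and the attenuator at (342,240). The side view shows the pads at (235,160), (252,232) and (311,310).

```bash
cat > h.py <<'E'
import cv2,numpy as np
def slopes(c,uv):
    uv=np.asarray(uv,float).reshape(-1,1,2)
    return cv2.undistortPoints(uv,c["mtx"],np.array([c["k1"],0,0,0,0.])).reshape(-1,2)
def ray(c,uv):
    s=slopes(c,uv); return -c["R"].T@c["t"], np.c_[s,np.ones(len(s))]@c["R"]
def plane(c,uv,z):
    o,d=ray(c,uv); return o+d*((z-o[2])/d[:,2])[:,None]
def cloud(c):
    h,w=c["range_z"].shape; uv=np.stack(np.meshgrid(np.arange(w),np.arange(h)),-1).reshape(-1,2)
    o,d=ray(c,uv); return (o+d*c["range_z"].reshape(-1,1)).reshape(h,w,3)
def tri(c1,p1,c2,p2):
    o1,d1=ray(c1,p1);o2,d2=ray(c2,p2);A=np.c_[d1[0],-d2[0]]
    k=np.linalg.lstsq(A,o2-o1,rcond=None)[0];a=o1+k[0]*d1[0];b=o2+k[1]*d2[0];return (a+b)/2,np.linalg.norm(a-b)
E
python3 - <<'E'
import pickle; from h import *
d=pickle.load(open("d0.pkl","rb"))
T,S=d["top"],d["side"]
for n,c,pads,tags,plates in(("top",T,[(155,192),(287,237),(410,243)],[(165,233),(290,279),(402,284)],1),("side",S,[(235,160),(252,230),(311,308)],[(209,181),(220,255),(267,330)],0)):
    P=cloud(c); Z=P[...,2]
    print(n)
    for i,(u,v) in enumerate(pads):
        for lo,hi,lab in((.045,.065,"padtop"),):
            m=((Z>lo)&(Z<hi)&(c["range_z"]>0)).astype(np.uint8)
            k,L,st,ce=cv2.connectedComponentsWithStats(m)
            l=L[v,u]; q=P[L==l]
            print(i,lab,l,st[l],np.round(ce[l],1),"med",np.round(np.median(q,0),4), "mid",np.round((np.percentile(q,2,axis=0)+np.percentile(q,98,axis=0))/2,4),"plane",plane(c,[ce[l]],.055).round(4))
# plates: dark contour, top view
g=T["frame"].max(2); Z=cloud(T)[...,2]
for thr in(45,55):
  m=cv2.morphologyEx((g<thr).astype(np.uint8),cv2.MORPH_CLOSE,np.ones((5,5)))
  for u,v in[(162,212),(288,257),(404,260)]:
    for c in cv2.findContours(m,0,2)[0]:
        if cv2.pointPolygonTest(c,(u,v),False)>=0:
            print(thr,cv2.minAreaRect(c))
            b=plane(T,cv2.boxPoints(cv2.minAreaRect(c)),.008); print(b.mean(0).round(4),np.linalg.norm(np.diff(b,axis=0),axis=1).round(3))
# tags: bright blobs
m=((g>130)).astype(np.uint8)
k,L,st,ce=cv2.connectedComponentsWithStats(m)
for u,v in[(165,233),(290,279),(402,284)]:
    l=L[v,u]; print("tag",l,st[l],ce[l].round(1),plane(T,[ce[l]],.03).round(4),cloud(T)[L==l][:,2].min(),cloud(T)[L==l][:,2].max())
for u,v in[(214,241),(342,240),(211,124),(378,110)]: print(cloud(T)[v,u].round(3))
E
```

```text
top
0 padtop 1 [138 178  28  27 577] [151.6 191.4] med [0.6116 0.2239 0.0544] mid [0.6114 0.2243 0.0538] plane [[0.6111 0.224  0.055 ]]
1 padtop 2 [274 225  26  27 560] [286.5 237.7] med [ 0.5273 -0.0144  0.0541] mid [ 0.5273 -0.0138  0.0541] plane [[ 0.5277 -0.0138  0.055 ]]
2 padtop 3 [400 230  28  27 583] [413.3 242.7] med [ 0.5166 -0.2377  0.0535] mid [ 0.5165 -0.2381  0.0527] plane [[ 0.517  -0.2374  0.055 ]]
side
0 padtop 9 [225 152  21  15 240] [234.7 158.6] med [0.6091 0.2173 0.0529] mid [0.6096 0.2217 0.0506] plane [[0.6074 0.2152 0.055 ]]
1 padtop 10 [240 220  25  19 368] [251.7 229.2] med [ 0.5259 -0.019   0.0528] mid [ 0.5265 -0.0164  0.0508] plane [[ 0.5246 -0.0214  0.055 ]]
2 padtop 12 [297 296  29  26 578] [311.  308.3] med [ 0.515  -0.2422  0.0533] mid [ 0.5162 -0.2409  0.0509] plane [[ 0.5141 -0.2436  0.055 ]]
55 ((157.57691955566406, 193.61537170410156), (39.204490661621094, 29.90767478942871), 37.87498474121094)
[0.6109 0.2241 0.008 ] [0.055 0.074 0.055]
tag 13 [150 217  26  29 434] [164.  230.8] [[0.5415 0.207  0.03  ]] 0.006239052156718161 0.9372485663761573
tag 22 [276 265  27  27 456] [289.9 277.1] [[ 0.4566 -0.0199  0.03  ]] 0.006100887127895804 0.9372485663761573
tag 23 [390 268  27  29 448] [402.  281.6] [[ 0.4467 -0.2223  0.03  ]] 0.005669009944283876 0.9372485663761573
[0.523 0.116 0.038]
[ 0.522 -0.117  0.019]
[0.736 0.122 0.033]
[ 0.763 -0.188  0.02 ]
```

Request:
send_rows([
  [0,[0.031,-0.036,0],4],
  [0,[0.031,-0.036,0],4],
  [0,[0.031,-0.036,0],4],
  [0,[0.031,-0.036,0],4],
  [0,[0.031,-0.036,0],4],
  [0,[0.031,-0.036,0],4],
  [0,[0.031,-0.036,0],0],
  [0,[0.031,-0.036,0],0],
  [0,[0.031,-0.036,0],0],
  [0,[0.03,-0.035,0],0],
  [0,[0.02,-0.02,0],0],
  [0,[0,0,0],0],
])

```text
time_s: 1.3
eef_pos: [0.6079, 0.2206, 0.2364]
ee_rot: [3.132, 0.04, -0.007]
ft_force: [-0.2, 0.7, -0.4]
grip_width: 0.0013
```

Run:
```python
import pickle; from h import *
T=pickle.load(open("d0.pkl","rb"))["top"]
P=cloud(T);Z=P[...,2]
m=((Z>.005)&(Z<.07)).astype(np.uint8); m=cv2.morphologyEx(m,cv2.MORPH_OPEN,np.ones((3,3)))
k,L,st,ce=cv2.connectedComponentsWithStats(m)
for (u,v),p in zip([(162,212),(288,257),(404,260)],[(.611,.224),(.5275,-.014),(.517,-.2375)]):
    l=L[v,u]; c=cv2.findContours((L==l).astype(np.uint8),0,2)[0][0]
    b=plane(T,cv2.boxPoints(cv2.minAreaRect(c)),.008)
    q=P[(L==l)&(Z>.018)&(Z<.042)&(np.hypot(P[...,0]-p[0],P[...,1]-p[1])>.05)]
    cen=q.mean(0); end=q[q[:,2]>.030].mean(0)
    e=np.diff(b,axis=0);e=e[np.argmax(np.linalg.norm(e,axis=1))]; e=e*np.sign(e[0])
    print("rect",b.mean(0).round(4),np.linalg.norm(np.diff(b,axis=0),axis=1).round(3),"yaw",np.arctan2(e[1],e[0]).round(3),"tagc",len(q),cen.round(4),end.round(4),"yaw2",np.arctan2(p[1]-cen[1],p[0]-cen[0]).round(3))
```

```text
rect [0.5776 0.2165 0.008 ] [0.071 0.15  0.07 ] yaw 0.236 tagc 367 [0.5375 0.207  0.0261] [0.5232 0.2036 0.0332] yaw2 0.227
rect [ 0.4929 -0.0172  0.008 ] [0.07  0.15  0.069] yaw 0.087 tagc 377 [ 0.452  -0.0204  0.0269] [ 0.4395 -0.0217  0.0338] yaw2 0.085
rect [ 0.8823 -0.5269  0.008 ] [0. 0. 0.] yaw 0.0 tagc 6 [0.8867 0.187  0.0319] [0.8959 0.3819 0.0339] yaw2 -2.287
```

Request:
send_rows([
  [0,[0.003,0.003,-0.045],0],
  [0,[0,0,-0.045],0],
  [0,[0,0,-0.04],0],
  [0,[0,0,-0.01],0],
  [0,[0,0,0],0],
  [0,[0,0,0],0],
])

```text
time_s: 1.9
eef_pos: [0.6113, 0.2233, 0.0944]
ee_rot: [3.134, 0.037, -0.003]
ft_force: [0.0, 1.0, 1.4]
grip_width: 0.0003
```

Request:
send_rows([
  [0,[0,0,-0.015],0],
  [0,[0,0,0],0],
  [0,[0,0,0],0],
])

```text
time_s: 2.2
eef_pos: [0.6138, 0.2255, 0.0838]
ee_rot: [3.138, 0.039, 0.008]
ft_force: [-0.2, -0.1, 0.4]
grip_width: 0.0005
```

Request:
send_rows([
  [0,[0,0,-0.007],0],
  [0,[0,0,-0.004],0],
  [0,[0,0,-0.003],0],
  [0,[0,0,0],0],
])

```text
time_s: 2.6
eef_pos: [0.6149, 0.2263, 0.071]
ee_rot: [3.14, 0.039, 0.013]
ft_force: [-1.4, 1.0, 1.6]
grip_width: 0.0002
```

Request:
send_rows([
  [0,[0,0,0],0],
  [0,[0,0,0],0],
])

```text
time_s: 2.8
eef_pos: [0.6148, 0.2263, 0.0711]
ee_rot: [3.139, 0.039, 0.013]
ft_force: [-0.5, -0.0, 1.1]
grip_width: 0.0003
```

Request:
send_rows([
  [0,[0,0,-0.004],0],
  [0,[0,0,0],0],
  [0,[0,0,0],0],
])

```text
time_s: 3.1
eef_pos: [0.6151, 0.2263, 0.0678]
ee_rot: [3.14, 0.04, 0.014]
ft_force: [-1.8, 0.3, 4.3]
grip_width: 0.0002
```

Request:
send_rows([
  [0,[0,0,-0.004],0],
  [0,[0,0,0],0],
  [0,[0,0,0],0],
])

```text
time_s: 3.4
eef_pos: [0.6152, 0.2264, 0.0651]
ee_rot: [3.14, 0.04, 0.015]
ft_force: [-2.5, -0.4, 5.8]
grip_width: 0.0004
```

Request:
send_rows([
  [0,[0,0,0],0],
])

```text
time_s: 3.5
eef_pos: [0.6152, 0.2264, 0.0656]
ee_rot: [3.14, 0.041, 0.015]
ft_force: [-3.1, -0.9, 6.7]
grip_width: 0.0004
```

Request:
send_rows([
  [0,[0,0,-0.003],0],
  [0,[0,0,0],0],
  [0,[0,0,0],0],
])

```text
time_s: 3.8
eef_pos: [0.6152, 0.2264, 0.0645]
ee_rot: [3.14, 0.042, 0.017]
ft_force: [-3.0, -0.7, 6.7]
grip_width: 0.0001
```

Request:
send_rows([
  [0,[0,0,0],0],
  [0,[0,0,0],0],
])

```text
time_s: 4.0
eef_pos: [0.6152, 0.2264, 0.0656]
ee_rot: [3.14, 0.042, 0.017]
ft_force: [-1.2, -0.3, 5.7]
grip_width: 0.0005
```

Request:
send_rows([
  [0,[0,0,0.012],0],
  [0,[0,0,0.03],0],
  [0,[0,0,0.03],0],
  [0,[0,0,0],0],
  [0,[0,0,0],0],
])

```text
time_s: 4.5
eef_pos: [0.6147, 0.2259, 0.1411]
ee_rot: [3.139, 0.042, 0.016]
ft_force: [-0.1, 0.2, 0.1]
grip_width: 0.0004
```

Request:
send_rows([
  [0,[-0.0145,-0.04,0],0],
  [0,[-0.0145,-0.04,0],0],
  [0,[-0.0145,-0.04,0],0],
  [0,[-0.0145,-0.04,0],0],
  [0,[-0.0145,-0.04,0],0],
  [0,[-0.0145,-0.04,0],0],
  [0,[0,0,0],0],
  [0,[0,0,0],0],
])

```text
time_s: 5.3
eef_pos: [0.5202, -0.0222, 0.1368]
ee_rot: [3.138, 0.043, 0.006]
ft_force: [0.5, 0.1, 0.5]
grip_width: 0.0008
```

Request:
send_rows([
  [0,[0.007,0.008,-0.03],0],
  [0,[0,0,-0.02],0],
  [0,[0,0,-0.008],0],
  [0,[0,0,0],0],
  [0,[0,0,0],0],
])

```text
time_s: 5.8
eef_pos: [0.529, -0.0117, 0.0773]
ee_rot: [3.138, 0.046, 0.007]
ft_force: [0.5, 0.3, 0.2]
grip_width: 0.0006
```

Request:
send_rows([
  [0,[0,0,-0.004],0],
  [0,[0,0,0],0],
  [0,[0,0,0],0],
])

```text
time_s: 6.1
eef_pos: [0.5303, -0.0109, 0.0748]
ee_rot: [3.138, 0.048, 0.012]
ft_force: [0.2, -1.1, 0.6]
grip_width: 0.0003
```

Request:
send_rows([
  [0,[0,0,-0.004],0],
  [0,[0,0,-0.003],0],
  [0,[0,0,-0.001],0],
  [0,[0,0,-0.001],0],
])

```text
time_s: 6.5
eef_pos: [0.5309, -0.0108, 0.0671]
ee_rot: [3.139, 0.048, 0.016]
ft_force: [-2.5, 1.5, 7.6]
grip_width: 0.0
```

Request:
send_rows([
  [0,[0,0,-0.003],0],
  [0,[0,0,-0.001],0],
  [0,[0,0,-0.001],0],
])

```text
time_s: 6.8
eef_pos: [0.5309, -0.0107, 0.0637]
ee_rot: [3.139, 0.049, 0.017]
ft_force: [-4.3, 2.5, 11.8]
grip_width: 0.0007
```

Request:
send_rows([
  [0,[0,0,-0.001],0],
  [0,[0,0,-0.001],0],
])

```text
time_s: 7.0
eef_pos: [0.5309, -0.0108, 0.0632]
ee_rot: [3.138, 0.05, 0.017]
ft_force: [-4.4, 2.3, 12.1]
grip_width: 0.0002
```

Request:
send_rows([
  [0,[0,0,0.012],0],
  [0,[0,0,0.03],0],
  [0,[0,0,0.03],0],
  [0,[0,0,0],0],
  [0,[-0.002,-0.036,0],0],
  [0,[-0.002,-0.036,0],0],
  [0,[-0.002,-0.036,0],0],
  [0,[-0.002,-0.036,0],0],
  [0,[-0.002,-0.036,0],0],
  [0,[-0.002,-0.036,0],0],
  [0,[0,0,0],0],
  [0,[0,0,0],0],
])

```text
time_s: 8.2
eef_pos: [0.5176, -0.234, 0.1348]
ee_rot: [3.14, 0.053, 0.019]
ft_force: [0.2, 0.2, -0.4]
grip_width: 0.0001
```

Request:
send_rows([
  [0,[-0.002,-0.004,-0.03],0],
  [0,[0,0,-0.02],0],
  [0,[0,0,-0.008],0],
  [0,[0,0,0],0],
  [0,[0,0,0],0],
])

```text
time_s: 8.7
eef_pos: [0.5164, -0.2355, 0.0753]
ee_rot: [3.139, 0.057, 0.021]
ft_force: [0.0, -0.6, 0.5]
grip_width: 0.0005
```

Request:
send_rows([
  [0,[0,0,-0.003],0],
  [0,[0,0,0],0],
  [0,[0,0,0],0],
])

```text
time_s: 9.0
eef_pos: [0.518, -0.235, 0.0743]
ee_rot: [3.139, 0.06, 0.027]
ft_force: [0.1, 0.2, -0.4]
grip_width: 0.0004
```

Request:
send_rows([
  [0,[0,0,-0.004],0],
  [0,[0,0,-0.003],0],
  [0,[0,0,-0.001],0],
  [0,[0,0,-0.001],0],
])

```text
time_s: 9.4
eef_pos: [0.5186, -0.2351, 0.0659]
ee_rot: [3.138, 0.06, 0.03]
ft_force: [0.0, 0.4, 3.5]
grip_width: 0.0005
```

Request:
send_rows([
  [0,[0,0,-0.002],0],
  [0,[0,0,0],0],
])

```text
time_s: 9.6
eef_pos: [0.5187, -0.2351, 0.0638]
ee_rot: [3.138, 0.06, 0.03]
ft_force: [-0.5, 1.2, 2.9]
grip_width: 0.0005
```

The readings are about 1000 N/m on the left, 1250 N/m in the middle and 330 N/m on the right, so the right mount is the soft one. I'll release its pad and move over its tag.

Request:
send_rows([
  [0,[0,0,0.012],0],
  [0,[0,0,0.03],0],
  [0,[0,0,0.03],0],
  [0,[0,0,0],0],
  [0,[-0.03,0.005,0],-5],
  [0,[-0.03,0.005,0],-5],
  [0,[-0.023,0.005,0],-4],
  [0,[0,0,0],0],
  [0,[0,0,0],0],
])

```text
time_s: 10.5
eef_pos: [0.4331, -0.2202, 0.1426]
ee_rot: [3.118, -0.337, 0.033]
ft_force: [0.7, -0.4, -0.4]
grip_width: 0.0002
```

Run:
```python
from workcell import arm
import pickle; from h import *
d={n:arm.camera(n) for n in("top","side")}; pickle.dump(d,open("d1.pkl","wb"))
cv2.imwrite("pics/side1.png",cv2.resize(d["side"]["frame"][180:390,180:420],None,fx=2.5,fy=2.5))
s=arm.get_state();print(s["eef_pos"],s["ee_rot"],s["ft_force"])
S=d["side"]
from scipy.spatial.transform import Rotation as R
R_=R.from_rotvec(s["ee_rot"]).as_matrix();print("tool z,y",R_[:,2].round(3),R_[:,1].round(3))
# refined R yaw from start picture: tag blob edges in side view
D=pickle.load(open("d0.pkl","rb"));T=D["top"];P=cloud(T);Z=P[...,2]
w=(np.abs(P[...,0]-.48)<.09)&(np.abs(P[...,1]+.23)<.065)
g=T["frame"].max(2)
m=(w&(Z>.005)&(Z<.07)).astype(np.uint8); c=max(cv2.findContours(m,0,2)[0],key=cv2.contourArea)
b=plane(T,cv2.boxPoints(cv2.minAreaRect(c)),.008);print(b.round(4),b.mean(0))
q=P[w&(Z>.018)&(Z<.042)&(P[...,0]<.46)];print(len(q),q.mean(0),q[q[:,2]>.03].mean(0))
```

```text
[ 0.43343909 -0.22027153  0.14220325] [ 3.11776766 -0.33742338  0.03205549] [-0.01847618 -0.45754639  0.42893606]
tool z,y [ 0.02  -0.008 -1.   ] [-0.214 -0.977  0.003]
[[ 0.4164 -0.181   0.008 ]
 [ 0.563  -0.2122  0.008 ]
 [ 0.5488 -0.2841  0.008 ]
 [ 0.4023 -0.2522  0.008 ]] [ 0.48259925 -0.23236139  0.008     ]
327 [ 0.43888735 -0.22360548  0.02653131] [ 0.42681931 -0.22005874  0.03284643]
```

View pics/side1.png

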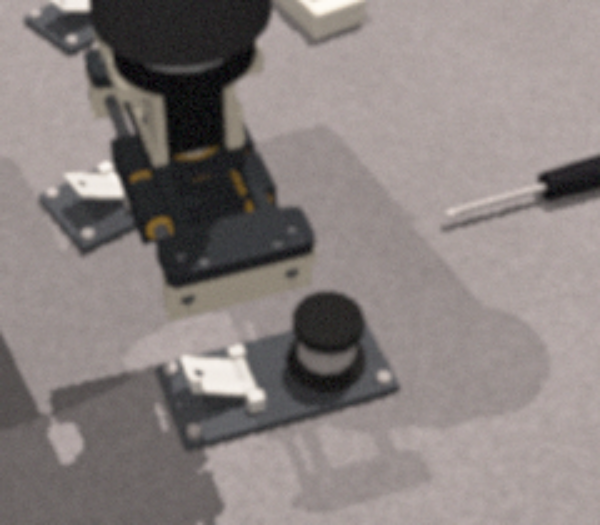

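The side view shows the right mount's tag still up at crop pixel (225,375) and its pad up at (330,320), with the gripper above. The fingertips are at the computed push point, so I'll descend.

Request:
send_rows([
  [0,[-0.001,-0.001,-0.035],0],
  [0,[0,0,-0.03],0],
  [0,[0,0,-0.012],0],
  [0,[0,0,0],0],
  [0,[-0.001,-0.001,0],0],
])

```text
time_s: 11.1
eef_pos: [0.4365, -0.2232, 0.0636]
ee_rot: [3.117, -0.331, 0.037]
ft_force: [0.2, 0.5, 0.5]
grip_width: 0.0006
```

Request:
send_rows([
  [0,[0,0,-0.006],0],
  [0,[0,0,-0.006],0],
  [0,[0,0,-0.004],0],
])

```text
time_s: 11.4
eef_pos: [0.4387, -0.2237, 0.0487]
ee_rot: [3.117, -0.33, 0.044]
ft_force: [-0.6, 0.3, 1.2]
grip_width: 0.0006
```

Request:
send_rows([
  [0,[0,0,-0.004],0],
  [0,[0,0,-0.003],0],
])

```text
time_s: 11.6
eef_pos: [0.4389, -0.2237, 0.0416]
ee_rot: [3.117, -0.33, 0.045]
ft_force: [-0.8, 0.9, 1.7]
grip_width: 0.0006
```

Request:
send_rows([
  [0,[-0.002,0,-0.004],0],
  [0,[-0.002,0,-0.003],0],
  [0,[0,0,-0.002],0],
])

```text
time_s: 11.9
eef_pos: [0.4359, -0.2238, 0.0325]
ee_rot: [3.117, -0.329, 0.049]
ft_force: [-3.3, 1.4, 14.7]
grip_width: 0.0008
```

Request:
send_rows([
  [0,[0,0,-0.002],0],
  [0,[0,0,-0.001],0],
])

```text
time_s: 12.1
eef_pos: [0.4359, -0.2239, 0.0322]
ee_rot: [3.117, -0.326, 0.05]
ft_force: [-6.1, 6.5, 23.3]
grip_width: 0.0001
```

The tag is on its stop: z is 0.032 and the force has risen steeply. I'll raise the arm and move it clear for a check.

Request:
send_rows([
  [0,[0,0,0.02],0],
  [0,[0,0,0.04],0],
  [0,[0,0,0.04],0],
  [0,[0,0,0.045],0],
  [0,[0,0,0.045],0],
  [0,[0,-0.04,0],0],
  [0,[0,-0.04,0],0],
  [0,[0,-0.04,0],0],
  [0,[0,-0.04,0],0],
  [0,[0,0,0],0],
])

```text
time_s: 13.1
eef_pos: [0.4313, -0.3878, 0.2308]
ee_rot: [3.116, -0.317, 0.048]
ft_force: [0.7, 0.5, -1.0]
grip_width: 0.0008
```

Run:
```python
from workcell import arm
import pickle; from h import *
d={n:arm.camera(n) for n in("top","side")}
cv2.imwrite("pics/side2.png",cv2.resize(d["side"]["frame"][130:390,170:430],None,fx=2.2,fy=2.2))
D=pickle.load(open("d0.pkl","rb"))
for c in(D["top"],d["top"]):
  P=cloud(c);Z=P[...,2]
  for o,y in(((.5776,.2165),.236),((.4929,-.0172),.087),((.4826,-.2324),-.209)):
    dx=P[...,0]-o[0];dy=P[...,1]-o[1];a=dx*np.cos(y)+dy*np.sin(y);b=-dx*np.sin(y)+dy*np.cos(y)
    r=lambda m:np.median(Z[m]).round(4)
    print("tag end z",r((a>-.062)&(a<-.05)&(abs(b)<.01)),"pad z",r((np.hypot(a-.035,b)<.018)),end="; ")
  print()
  print([np.round(P[v,u],3).tolist() for u,v in[(214,241),(342,240),(211,124),(378,110)]])
```

```text
tag end z 0.033 pad z 0.0547; tag end z 0.0343 pad z 0.0542; tag end z 0.0314 pad z 0.0538; 
[[0.523, 0.116, 0.038], [0.522, -0.117, 0.019], [0.736, 0.122, 0.033], [0.763, -0.188, 0.02]]
tag end z 0.0329 pad z 0.0544; tag end z 0.034 pad z 0.0544; tag end z 0.0144 pad z 0.0538; 
[[0.523, 0.115, 0.04], [0.522, -0.117, 0.017], [0.736, 0.122, 0.034], [0.763, -0.187, 0.023]]
```

View pics/side2.png

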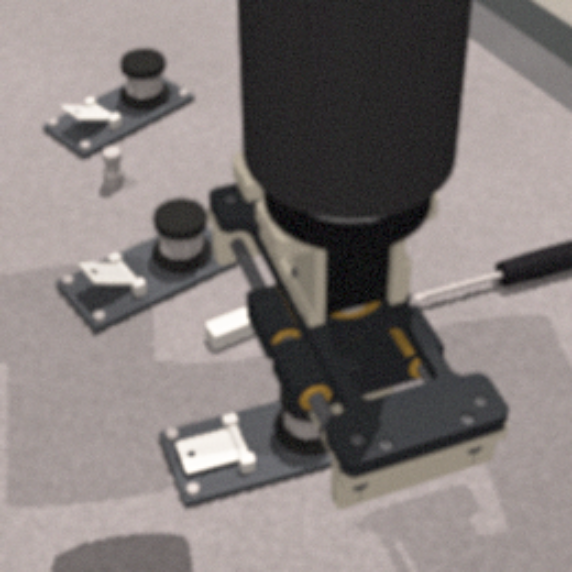

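The picture shows the right tag flat at crop pixel (215,448). The other two tags are up at (90,113) and (110,275), and the loose things have not moved. I'll hand in.

```bash
python3 -c "
from workcell import arm
print(arm.close_job())"
```

```text
the job is handed in; nothing more can be done
None
```

I pressed the left, middle and right pads in that order, found the right mount to be the soft one, pushed its tag down onto its stop and handed the job in at about 13 s.

- **Stiffness:** from force against travel, the pads measured roughly 1000 N/m (left), 1250 N/m (middle) and 330 N/m (right). The force readings were noisy by about 1 N, but the gap is clear. Each press went an estimated 6 to 9 mm down.
- **Tags:** the last depth check put the right tag's end at 14 mm high, down from 31 mm. The left and middle tags were still up at 33 and 34 mm.
- **Pads and loose things:** all three pads were back at 54 mm. All four loose things read within about 3 mm of where they started.

No check failed. There were two small deviations: the tool crept a few millimetres sideways during the descents, and pushing the tag onto its stop peaked at about 23 N at the fingertips.

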